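# Start a bonded stack of cartons

## Task

Stack the three long slim cartons like bricks. The left-hand one as seen from the robot starts the bottom course and stays where it lies: lay one of the two loose ones, either will do, flat at its left-hand end, end to end with it, close up and in line. Then lay the other one flat on top of those two and in line with them, half on each, so that it bridges the joint.

Things in the scene. Friction and masses are not known exactly. Their poses are not given: they have to be found in the camera images.
- first_carton: The carton that starts the bottom course, the left-hand one of three identical ones: slim blue-green and white printed cardboard box, 41 mm wide (its x), 177 mm long (its y), 41 mm high (z, up), 0.5 kg. It lies flat and loose on the desk, long axis within about 9 degrees of the robot's y axis. Origin: centre of its underside; its +y end is the left-hand one.
- carton_a: One of two loose long cartons on the right of the desk, identical to each other and to first_carton: slim blue-green and white printed cardboard box, 41 mm wide (its x), 177 mm long (its y), 41 mm high (z, up), 0.1 to 0.2 kg. It lies flat. Origin: centre of its underside. It starts nearest the robot, its long axis within about 15 degrees of the robot's x axis.
- carton_b: One of two loose long cartons on the right of the desk, identical to each other and to first_carton: slim blue-green and white printed cardboard box, 41 mm wide (its x), 177 mm long (its y), 41 mm high (z, up), 0.1 to 0.2 kg. It lies flat. Origin: centre of its underside. It starts farther right than the others, its long axis within about 12 degrees of the robot's y axis.

How it is judged:
At the end, for the whole second after the job is handed in: One carton flat on the desk at the left end of the first: in line within 16 mm and 10 degrees, gap under 20 mm. The other flat on top: in line within 18 mm and 10 degrees, centre 68 to 115 mm from the centres of both. First carton moved under 20 mm. All at rest (((y of carton_a in the frame of first_carton between 0.17 and 0.197 m and x of carton_a in the frame of first_carton between -0.016 and 0.016 m and angle between the y axis of each of carton_a, carton_b and the y axis of first_carton, either way round below 0.18 rad and height (world z) of carton_a below 0.012 m and angle between each of carton_a, carton_b's own z axis and vertical below 0.12 rad and x of carton_b in the frame of first_carton between -0.018 and 0.018 m and height (world z) of carton_b between 0.032 and 0.052 m and horizontal distance between carton_b and first_carton between 0.068 and 0.115 m and horizontal distance between carton_b and carton_a between 0.068 and 0.115 m) or (y of carton_b in the frame of first_carton between 0.17 and 0.197 m and x of carton_b in the frame of first_carton between -0.016 and 0.016 m and angle between the y axis of each of carton_b, carton_a and the y axis of first_carton, either way round below 0.18 rad and height (world z) of carton_b below 0.012 m and angle between each of carton_b, carton_a's own z axis and vertical below 0.12 rad and x of carton_a in the frame of first_carton between -0.018 and 0.018 m and height (world z) of carton_a between 0.032 and 0.052 m and horizontal distance between carton_a and first_carton between 0.068 and 0.115 m and horizontal distance between carton_a and carton_b between 0.068 and 0.115 m)) and distance of first_carton from where it was at the start of the episode below 0.02 m and linear speed of each of first_carton, carton_a, carton_b below 0.01 m/s); the robot touches nothing.
It also fails if it takes over 58 s, if anything falls off the work surface, if the arm or the gripper's body presses on something with over 40 N, if the wrist force passes 120 N, or if a joint passes its speed limit or range.

## Robot

A 6-joint arm with a two-finger parallel gripper is mounted at the origin on a cart in front of the work surface, level with it; the furniture and walls round the work are solid. World frame = base frame: x ahead of the robot, y to its left, z up, the work surface at z = 0. Lengths are in m, angles in rad, forces in N, time in s.
With the tool pointing down it reaches from about 0.35 to 0.775 m from the base axis. Payload 7.3 kg.
Tool frame: the origin (TCP) lies midway between the tips of the shut fingers; the grasp point (between the pads) lies 19 mm behind it; y points along the fingers, x is the direction in which the jaws open and shut, and the axes are right-handed (so a half turn about y gives the same grasp; the last joint's range is limited). The gripper opens to 92 mm and grips with 3 to 60 N. Pads are 19 mm wide; open, the fingers measure 130 mm over their backs; the gripper's body (75 mm by 190 mm) begins 47 mm behind the grasp point.
Start: joints at [-1.367, 0.342, 1.524, -0, 1.275, -0.146], TCP at [0.18, -0.493, 0.227] pointing down, gripper open.
Joint ranges: [-2.53, 2.53], [-0.77, 2.02], [0.04, 2.7], [-1, 4.14], [0.28, 2.66], [-3.11, 3.11]. Speed limits (rad/s): [2.57, 2.57, 3.14, 3.14, 3.14, 3.14].

## Interface

Orientations are given as a unit quaternion [x, y, z, w].
In Python, from bench import reach, move_l, move_j, ungrasp, close, hold, ik, snapshot, get_calibration, Unreachable, finish_job, silhouettes, spot_point, current_time_s, current_joint_pos, current_joint_vel, current_tau, current_tool_pos, current_tool_rot, current_wrist_force, current_moment, current_opening gives the robot as it stands. Calls block until the motion is done:
- reach(position, orientation): joint-space move of the TCP to a pose.
- move_l(position, rot=None, rate=0.15, guard=None): straight line of the TCP; rot=None keeps the orientation; rate is the mean speed in m/s. With guard (N) it stops when the force on the tool has changed by that much, and returns True; else False.
- move_j(angles): joint-space move.
- ungrasp() and close(squeeze=None): open the fingers fully, or close them until they stop; squeeze is the grip in N (None keeps the last).
- hold(seconds).
- ik(position, orientation): joint angles nearest the present ones, or None.
- snapshot(name): name is "side" or "top"; returns the picture (384x512x3 uint8, red, green, blue); there is no depth.
- get_calibration(name): a dict with "K" (3x3 intrinsics, pixels), "eye" and "rotation" of the camera in the world. Camera axes: x right, y up, looking along -z (the intrinsics and any distortion apply to the point x, -y, -z); pixel columns grow to the right and rows downward; lengths in m; the calibration is good to about 2 mm. A picture is of the moment at which its call begins. get_calibration takes no time and is no camera call.
A pose or a line that the arm cannot do raises Unreachable and nothing moves.
- finish_job(): hands the job in, once; it reports no verdict.
Trained networks look in the newest picture that a camera, given by its name, has taken for a name from the list of things; names that differ only in an ending like _2 or _b are one class to them, and where a whole thing is asked for, a point or a joint stands for the part that bears it (a point fixed in the world has none). Each returns a list of dicts, best first, with "confidence" (0 to 1); they miss things now and then, are a little off and sometimes report something else, mostly with a low value. They report only what shows in the picture. A call takes as long as a camera call.
- silhouettes(label, camera): "pixels" (384x512 bool, what is visible of it) and "pixel" ([column, row] in pixels, amid what is visible of it).
- spot_point(label, camera): "pixel" ([column, row] in pixels: a listed point, or the origin of a listed thing).
Readings, each from a call of its own:
- current_time_s(): time.
- current_joint_pos(): joint angles.
- current_joint_vel(): joint speeds.
- current_tau(): joint torques, N m.
- current_tool_pos(): TCP position.
- current_tool_rot(): TCP orientation.
- current_wrist_force(): force on the tool from outside, world axes, zero at the start.
- current_moment(): the same for the moment, N m.
- current_opening(): finger opening in m.
Only numpy, scipy, OpenCV 4.12 (cv2) and the standard library are available. Lean on these libraries where they do the work, as an engineer would, in place of code of your own. Each camera call takes 0.05 s, during which the arm holds its last target. There are 200 camera calls.

## Working session

There is one attempt and no reset: what is moved stays moved. The work goes in short steps, each a Python script; the robot and the scene stay as the last script left them, time stands still between calls to the robot, and variables do not carry over. Pictures are saved under pics/ and viewed, on a budget of 10 in all, crops included, one or two more only if the job needs it, and the job is handed in when it is done.

```bash
mkdir -p pics; python3 - <<'E'
from bench import *
import cv2,numpy as np
ims=[]
for c in("top","side"):
    im=snapshot(c); 
    k=get_calibration(c); print(c,{a:np.round(np.array(b),4).tolist() if not isinstance(b,str) else b for a,b in k.items()})
    im=im.copy()
    for l in("first_carton","carton_a"):
        for d in silhouettes(l,c):
            m=d["pixels"]; print(c,l,round(d["confidence"],2),np.round(d["pixel"],1),m.sum())
            cs,_=cv2.findContours(m.astype(np.uint8),0,2); cv2.drawContours(im,cs,-1,(255,0,0),1)
    cv2.imwrite(f"pics/{c}0.png",cv2.resize(im[:,:,::-1],(800,600)))
print(current_time_s(),current_tool_rot(),current_opening())
E
```

```text
top {'K': [[433.828, 0.0, 253.0543], [0.0, 433.828, 191.0218], [0.0, 0.0, 1.0]], 'eye': [0.3949, -0.2818, 0.8643], 'rotation': [0.0361, -0.0399, -0.6994, 0.7127]}
top first_carton 0.68 [188.3 153.5] 2085
top carton_a 0.78 [318.8 157.8] 2086
top carton_a 0.7 [270.  229.9] 1979
side {'K': [[404.9663, 0.0, 258.6858], [0.0, 404.9663, 191.6324], [0.0, 0.0, 1.0]], 'eye': [0.3577, -0.9589, 0.4897], 'rotation': [0.4668, -0.0474, -0.1075, 0.8765]}
side first_carton 0.69 [269.  163.2] 961
side carton_a 0.66 [291.5 233.3] 1999
side carton_a 0.56 [211.7 210.7] 2576
0.3 [-0.57928004  0.40546747 -0.40525644  0.57948078] 0.09187205065330406
```

View pics/top0.png

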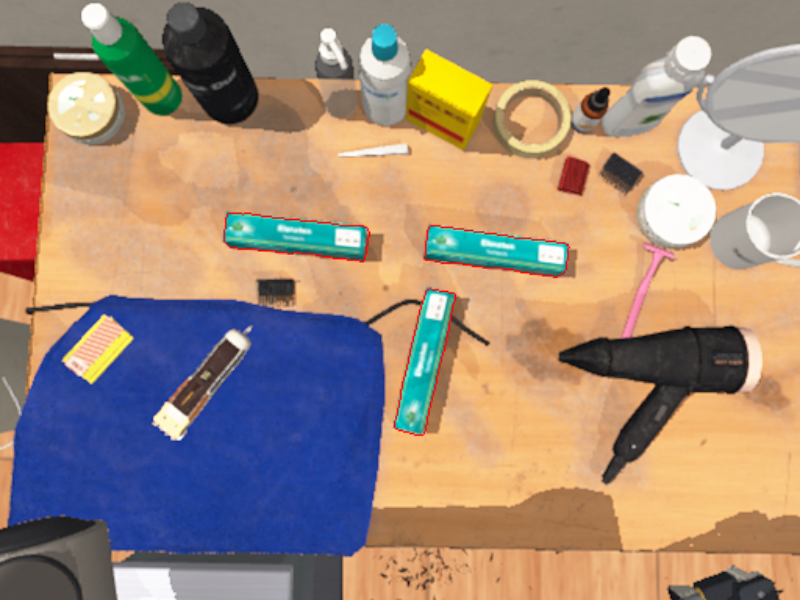

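View pics/side0.png

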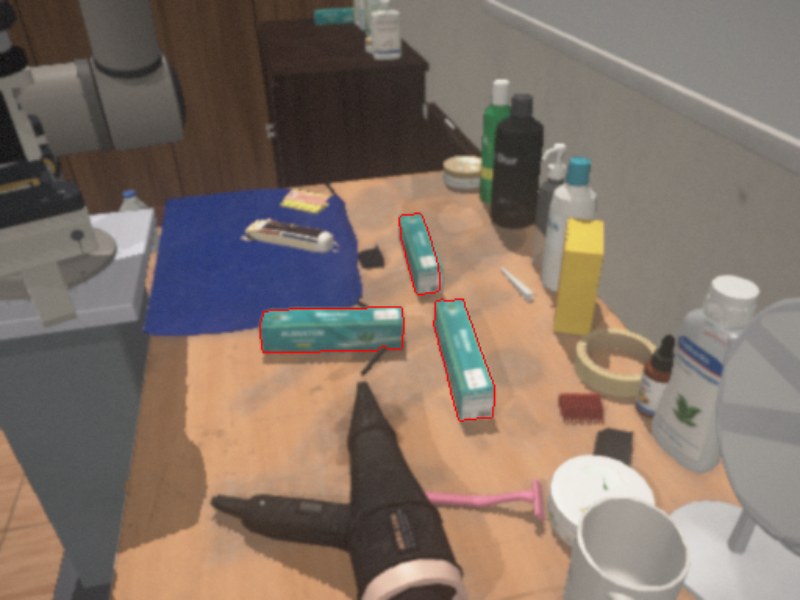

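```bash
cat > h.py <<'E'
from bench import *
import cv2,numpy as np
from scipy.spatial.transform import Rotation as R
from scipy.optimize import minimize
CAL={c:get_calibration(c) for c in("top","side")}
def proj(c,P):
    k=CAL[c]; p=(np.atleast_2d(P)-k["eye"])@R.from_quat(k["rotation"]).as_matrix()
    p=p*[1,-1,-1]; q=p@np.array(k["K"]).T; return q[:,:2]/q[:,2:]
def ground(c,px,z):
    k=CAL[c]; d=np.linalg.inv(k["K"])@[*px,1]; d=R.from_quat(k["rotation"]).as_matrix()@(d*[1,-1,-1])
    return k["eye"]+d*(z-k["eye"][2])/d[2]
B=np.array([[x,y,z] for x in(-.0205,.0205) for y in(-.0885,.0885) for z in(0,.041)])
def corners(q,z):
    return R.from_euler("z",q[2]).apply(B)+[q[0],q[1],z]
S=4
def cost(q,masks,z):
    e=0
    for c,m in masks:
        h=cv2.convexHull((proj(c,corners(q,z))*S+S/2).astype(np.float32)).round().astype(np.int32)
        a=np.zeros((384*S,512*S),np.uint8); cv2.fillConvexPoly(a,h,1)
        a=cv2.resize(a.astype(np.float32),(512,384),interpolation=cv2.INTER_AREA)
        e+=np.abs(a-m).sum()/m.sum()
    return e
def fit(masks,q0,z=0.):
    s=np.array([q0]+[np.add(q0,d) for d in([.015,0,0],[0,.015,0],[0,0,.1])])
    r=minimize(cost,q0,(masks,z),method="Nelder-Mead",options=dict(initial_simplex=s,xatol=2e-4,fatol=1e-4))
    return r.x,r.fun
def see(z=(0,),guess=None,labels=("first_carton","carton_a"),cams=("top","side")):
    D={c:(snapshot(c),[d for l in labels for d in silhouettes(l,c) if d["confidence"]>.25])[1] for c in cams}
    return D
def quat(a): # jaws along (cos a, sin a), tool down
    c,s=np.cos(a),np.sin(a)
    return R.from_matrix(np.array([[c,0,-s],[s,0,c],[0,-1,0]])).as_quat()
E
python3 - <<'E'
from h import *
D=see()
for n,px,a in(("first",(188,153),-.09),("b",(319,158),-.09),("a",(270,230),1.45)):
    g=ground("top",px,.03); q0=[g[0],g[1],a]
    M=[]
    for c in D:
        t=proj(c,[g[0],g[1],.02])[0]
        d=min(D[c],key=lambda d:np.hypot(*(np.array(d["pixel"])-t))); M.append((c,d["pixels"].astype(np.float32)))
    for ms in([M[0]],[M[1]],M):
        q,f=fit(ms,q0); print(n,[m[0] for m in ms],q.round(4),round(f,3))
    for da in(0,np.pi):
        # jaws across: carton x axis = yaw
        j=ik([q[0],q[1],.008],quat(q[2]+da)); print("  ik",da,None if j is None else np.round(j,2))
E
```

```text
first ['top'] [ 0.5621 -0.1582 -0.0797] 0.109
first ['side'] [ 0.5623 -0.158  -0.0969] 0.06
first ['top', 'side'] [ 0.5623 -0.1599 -0.0968] 0.167
  ik 0 [-0.41  0.7   1.59 -0.    0.85 -0.31]
  ik 3.141592653589793 [-0.41  0.7   1.59 -0.    0.85  2.83]
b ['top'] [ 0.5496 -0.4099 -0.1258] 0.144
b ['side'] [ 0.5493 -0.4072 -0.1373] 0.081
b ['top', 'side'] [ 0.5481 -0.4098 -0.1291] 0.234
  ik 0 [-0.75  0.84  1.27 -0.    1.03 -0.62]
  ik 3.141592653589793 [-0.75  0.84  1.27 -0.    1.03  2.52]
a ['top'] [ 0.4093 -0.3212  1.348 ] 0.066
a ['side'] [ 0.4094 -0.3204  1.3594] 0.074
a ['top', 'side'] [ 0.4095 -0.3213  1.3443] 0.146
  ik 0 [-0.81  0.61  1.78 -0.    0.75 -2.16]
  ik 3.141592653589793 [-0.81  0.61  1.78 -0.    0.75  0.98]
```

```bash
cat >> h.py <<'E'
def pick(q,da=0,z=.008,up=.16):
    reach([q[0],q[1],up],quat(q[2]+da)); move_l([q[0],q[1],z],rate=.2)
    close(20); print("open",current_opening(),"t",current_time_s())
    move_l([q[0],q[1],up],rate=.2); print("open",current_opening(),"Fz",current_wrist_force())
def place(q,da,z,up=.16):
    Q=quat(q[2]+da)
    move_l([q[0],q[1],up],Q,rate=.2); move_l([q[0],q[1],z+.03],rate=.2)
    g=move_l([q[0],q[1],z],rate=.05,guard=12); print("guard",g,current_tool_pos(),current_wrist_force())
    ungrasp(); move_l([q[0],q[1],up],rate=.2); print("t",current_time_s())
F=np.array([.5622,-.159,-.09])
def along(d): return [F[0]-np.sin(F[2])*d,F[1]+np.cos(F[2])*d,F[2]]
E
python3 - <<'E'
from h import *
pick([.5492,-.409,-.130])
place(along(.184),0,.009)
reach([.4095,-.321,.2],quat(1.347+np.pi))
for c in("top","side"): cv2.imwrite(f"pics/{c}1.png",snapshot(c)[:,:,::-1])
D=see()
for n,g,a in(("first",F,-.09),("b",along(.184),-.09),("a",(.4095,-.321),1.347)):
    for c in D:
        t=proj(c,[g[0],g[1],.02])[0]
        if not D[c]: continue
        d=min(D[c],key=lambda d:np.hypot(*(np.array(d["pixel"])-t)))
        q,f=fit([(c,d["pixels"].astype(np.float32))],[g[0],g[1],a]); print(n,c,q.round(4),round(f,3),d["pixels"].sum())
E
```

```text
open 0.040853862865943294 t 3.7917
open 0.04039098187615989 Fz [ 0.22557484 -0.28058562 -1.27107359]
guard False [0.57879876 0.02424694 0.00886279] [-0.13311585  0.58492631 -2.2512248 ]
t 10.4
first top [ 0.5632 -0.1585 -0.086 ] 0.079 2115
first side [ 0.5624 -0.1575 -0.1125] 0.082 1033
b top [ 0.5781  0.0242 -0.0789] 0.091 2159
b side [ 0.5811  0.0523 -0.1288] 0.448 489
a top [ 0.407  -0.319   1.3728] 4.827 358
a side [ 0.4105 -0.3213  1.3332] 0.065 2597
```

View pics/top1.png

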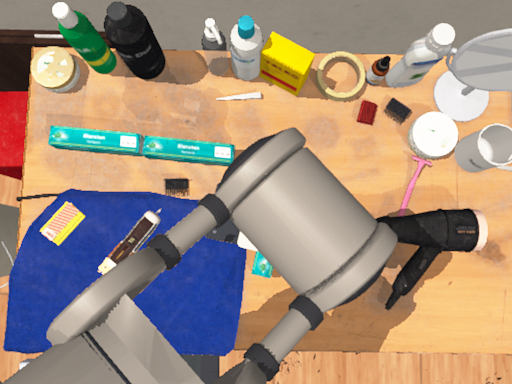

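View pics/side1.png

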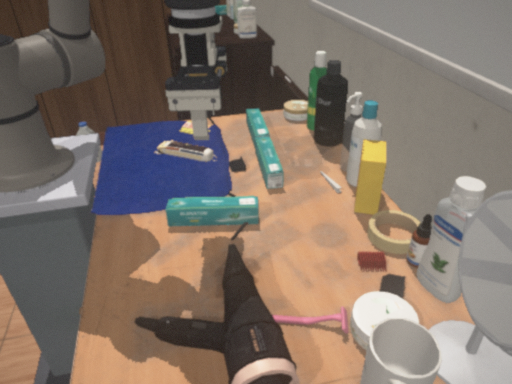

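```bash
python3 - <<'E'
from h import *
pick([.4098,-.321,1.345],np.pi,up=.2)
place([.5705,-.067,-.085],0,.0505,up=.2)
reach([.40,-.40,.25],quat(-.7))
for c in("top","side"): cv2.imwrite(f"pics/{c}2.png",snapshot(c)[:,:,::-1])
D=see()
for n,g,z in(("top",(.5705,-.067,-.085),.041),("bottom",(.578,.0242,-.08),0),("first",F,0)):
    for c in D:
        t=proj(c,[g[0],g[1],z+.02])[0]
        if not D[c]: continue
        d=min(D[c],key=lambda d:np.hypot(*(np.array(d["pixel"])-t)))
        q,f=fit([(c,d["pixels"].astype(np.float32))],list(g),z); print(n,c,q.round(4),round(f,3),d["pixels"].sum())
print(current_time_s())
E
```

```text
open 0.040613771838754385 t 14.45
open 0.04100465453395552 Fz [-0.29450553  0.61834705 -1.70423319]
guard False [ 0.57062299 -0.06702928  0.05050707] [ 0.19815396  0.05119183 -1.44226795]
t 20.775
top top [ 0.5697 -0.0711 -0.0907] 0.099 2352
top side [ 0.5708 -0.0668 -0.1118] 0.175 790
bottom top [ 0.5763  0.0401 -0.1873] 1.426 950
bottom side [ 0.5893  0.0103 -0.0804] 0.088 790
first top [ 0.5615 -0.1628 -0.0776] 0.778 1275
first side [ 0.5621 -0.1585 -0.097 ] 0.391 820
22.5833
```

View pics/top2.png

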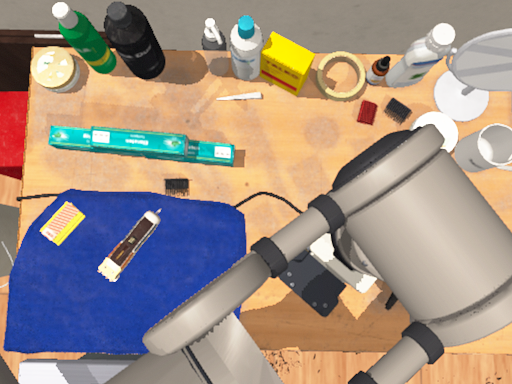

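View pics/side2.png

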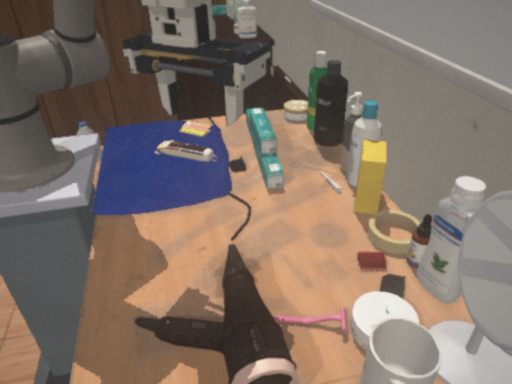

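The top view shows the carton bridging the joint: it spans about columns 90–187, the lower two show at columns 50–90 and 187–235, and all are in line. The side view agrees. It lies flat and the arm is clear, so I'm handing in.

```bash
python3 -c "
from bench import *
hold(.5); print(current_time_s(),current_tool_pos(),current_wrist_force()); finish_job()"
```

```text
23.0833 [ 0.39995905 -0.40005352  0.2499949 ] [-0.43217166 -0.1005398   0.25581197]
the job is handed in; nothing more can be done
```

The three cartons are stacked like bricks, and the job was handed in at about 23 s of the 58 s allowed. No verdict is reported.

I laid carton_b flat at the left end of first_carton, then laid carton_a on top, bridging the joint. Neither descent set off the 12 N force stop.

**Bottom course:** measured before the top carton went on, the two centres were about 183 mm apart (allowed 170 to 197). They were in line within about 2 mm and 1 degree by the top camera. First_carton was within about 2 mm of its starting position.

**Top carton:** it lies on the upper course in both views, in line within about 2 mm. The top camera puts its centre about 88 mm from first_carton and 95 mm from carton_b. The side camera gives about 92 mm from each; the allowed range is 68 to 115 mm.

**Checks that disagreed or failed:**
- The side camera's view of carton_b was partly hidden after placing, so that fit was poor and I set it aside.
- The last fits of the two lower cartons are unreliable, because the top carton covers them. I judged their final positions from the earlier fits and the last pictures, where they look unmoved.
- The side camera's yaw angles differ from the top camera's by about 1.5 degrees, well inside the 10 degrees allowed.

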